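# Hang a coated board on the dryer rail and start the dryer

### The arm

A 6-joint arm with a two-finger parallel gripper is mounted at the origin on a cart in front of the work surface, level with it; the furniture and walls round the work are solid. World frame = base frame: x ahead of the robot, y to its left, z up, the work surface at z = 0. Lengths are in m, angles in rad, forces in N, time in s.
With the tool pointing down it reaches from about 0.325 to 0.775 m from the base axis. Payload 5.5 kg.
Tool frame: the origin (TCP) lies midway between the tips of the shut fingers; the grasp point (between the pads) lies 19 mm behind it (pinch_z is the distance from the TCP to the grasp point, in m); z points along the fingers, y is the line along which they close (so a half turn about z gives the same grasp; the last joint's range is limited). The gripper opens to 88 mm and grips with 3 to 60 N. Pads are 20 mm wide; open, the fingers measure 115 mm over their backs; the gripper's body (75 mm by 178 mm) begins 61 mm behind the grasp point.
Start: joints at [-1.213, 0.091, 1.231, -0, 1.82, -0.057], TCP at [0.242, -0.549, 0.223] pointing down, gripper open.
Joint ranges: [-2.87, 2.87], [-0.86, 2.18], [0.17, 2.46], [-1.51, 4.65], [0.06, 2.69], [-2.65, 2.65]. Speed limits (rad/s): [2.57, 2.57, 3.01, 3.14, 3.14, 3.14].

### API

Orientations are given as a rotation vector (axis times angle).
In Python, from station import sense, get_image, camera_params, close_job, pinch_z gives the robot as it stands.
- The arm moves only by the tool move_arm, never from a script. Its argument "deltas" is a list of rows, each an object with "gripper": the opening, from -1 (shut) to 1 (fully open); "offset": the shift along the tool's x, y, z in cm, a list of three; "turn": the turn about the tool's z in degrees. A call has 1 to 20 rows; each row shifts and turns the commanded pose from where the row before left it, along the tool's axes as they then stand; what a row does not reach is not made up. A row lasts 1/8 s, in which the tool goes at most 62.5 mm and 10.7 degrees, less where a joint would pass 70% of its speed; a pose out of reach is approached as far as the arm can. A call with a gripper value outside its range is refused whole. The fingers move at their own pace and stop on an object; "grip_force" is the grip in N (left out, the last holds). Time passes only in rows, so rows that do not move let the fingers close. It gives the time, the measured TCP pose, the force, the opening and the grip force at its end, in the units of the state.
- sense(): the state, without advancing time (a new reading comes with each control period).
- get_image(name): name is "side" or "top"; returns the picture (384x512x3 uint8, red, green, blue); there is no depth.
- camera_params(name): a dict with "fx", "fy", "cx", "cy" (pixels), "rvec" (rotation vector, rad) and "tvec" (3), from world to camera coordinates, as OpenCV has them. Camera axes: x right, y down, z forward; pixel columns grow to the right and rows downward; lengths in m; the calibration is good to about 2 mm. A picture is of the moment at which its call begins. camera_params takes no time and is no camera call.
- close_job(): hands the job in; it is judged then, once.
The state is a dict: "time": time; "qpos": joint angles; "joint_vel": joint speeds; "tau": joint torques, N m; "tcp_pos": TCP position; "tool_rot": TCP orientation; "contact_force": force on the tool from outside, world axes, zero at the start; "moment": the same for the moment, N m; "width": opening from 0.0 (shut) to 1.0 (fully open); "grasp_force": force on a finger pad.
Only numpy, scipy, OpenCV 4.12 (cv2) and the standard library are available. Lean on these libraries where they do the work, as an engineer would, in place of code of your own. Each camera call takes 0.05 s, during which the arm holds its last target. There are 200 camera calls.

### The job

A freshly coated circuit board in its steel carrier is draining on the sloping black easel. Take the carrier by its black grip and hang it on the dryer's rail in the free space between the two carriers already there: both hooks over the front lip and fully down behind it, hanging straight and not touching its neighbours, without shifting those or bumping the heater hood above. Once it hangs there and you have let go of it, press the green start button fully down and take your hand away.

Things in the scene. Friction and masses are not known exactly. Their poses are not given: they have to be found in the camera images.
- carrier: The carrier to hang: steel frame 90 mm wide (y), 6 thick (x -6 to 0), z -122 to -26, with a green board whose parts face front (-x); two hooks on top, a black grip in front; about 140 g. Starts on the easel, leaning 35 degrees back from upright. Origin midway between the hooks, under their bridges, on the straps' back face. Hung: x into the rail, away from the robot, y left, z up
- carrier_grip (a point): Middle of the carrier's black grip, at x -36, y 0, z -16 mm in the carrier's axes. The grip is an upright plastic plate standing out of the front: 10 mm thick (y -5 to 5), x -56 to -4, z -30 to -2. Take it across its 10 mm; the hand may then lean at any angle about the carrier's y
- carrier_hook_l (a point): Lower tip of the left hook's tongue, at x 12, y 30, z -11 mm in the carrier's axes. Each hook is 14 mm wide sheet steel: a strap (x -4 to 0) goes up to a bridge (underside z 0, top z 4) that runs back to x 14, where the tongue (x 10 to 14) turns down to z -11: a gap 10 mm wide and 11 deep, open downwards
- carrier_hook_r (a point): Lower tip of the right hook's tongue, at x 12, y -30, z -11 mm in the carrier's axes; the same shape
- carrier_left: An identical carrier with a blue board, hanging at the left of the rail (y 105 to 130 mm in the dryer's axes); loose, it can slide along the rail or be lifted off. Origin and axes as for the carrier to hang, so its origin lies on the upper front edge of the lip
- carrier_right: The same, hanging at the right of the rail (y -105 to -130 mm in the dryer's axes)
- dryer: Bench dryer, fixed: pale base 424 mm wide (y), 115 deep, two dark posts at y 200 and -200, between them a slate-grey rail along y and above it a heater hood. Hung home, a carrier's origin is at x 0, z 190 mm in the dryer's axes, its bridges resting on the rail's lip, tongues behind it. Origin on the table below the lip's front face, mid-length; x away from the robot, y left, z up
- lip_mid (a point): Middle of the upper front edge of the rail's lip, at x 0, y 0, z 190 mm in the dryer's axes. The rail is a channel open upwards, 384 mm long: front lip 3 mm thick (x 0 to 3), floor at z 174, back wall x 21 to 24 up to z 206; under the lip a flat front face (x 0) goes down to z 145; lower a steady bar (10 mm rod, front at x 0, z 80) meets hung carriers' feet
- hood: Pale heater hood over the rail, fixed to the dryer, with the dryer's origin and axes: 380 mm wide, x -35 to 50, underside z 292 (102 above the lip), top z 322 mm. Over a hung carrier's grip it leaves no room for an upright gripper: there the hand must lean back towards the robot by 30 to 45 degrees
- easel: Black draining easel, fixed: base 112 x 110 mm; two arms lean 35 degrees back and carry the frame from behind, and its lower edge stands on a ledge behind a stop 6 mm high. Origin at the base's centre on the table; it leans towards its +x; the carrier's origin starts 40 mm along x and 124 mm up from it
- start_button (a joint): Travel of the green start button: 0 up, 0.006 m fully down; it springs back, fully down takes about 5 N
- start_button_top (a point): Centre of the top of the green start button (26 mm across, pressed straight down) on the pale control box, 63 x 70 x 55 mm high, at the right front of the dryer. It lies 98 mm in front of the lip and 250 right of the rail's middle, 63 in front of the hood's front edge: keep an upright hand's narrow side towards the hood
Mind the look-alikes: they are no part of the job. What is shaped like the carrier but yellow is not meant.

How it is judged:
On the way, in this order (a step that is already met when the one before it is completed fails the run):
1. the carrier hangs between the two others with both hooks seated behind the lip, let go (x of carrier_hook_l in the frame of dryer between 0.003 and 0.021 m and z of carrier_hook_l in the frame of dryer between 0.172 and 0.184 m and x of carrier_hook_r in the frame of dryer between 0.003 and 0.021 m and z of carrier_hook_r in the frame of dryer between 0.172 and 0.184 m and angle between carrier's own z axis and vertical below 0.1 rad and y of carrier in the frame of carrier_left below -0.0915 m and y of carrier in the frame of carrier_right above 0.0915 m and contact force between the fingers and carrier below 0.3 N and linear speed of carrier below 0.03 m/s), for 0.3 s.
2. the start button is pressed fully down while the carrier hangs there (x of carrier_hook_l in the frame of dryer between 0.003 and 0.021 m and z of carrier_hook_l in the frame of dryer between 0.172 and 0.184 m and x of carrier_hook_r in the frame of dryer between 0.003 and 0.021 m and z of carrier_hook_r in the frame of dryer between 0.172 and 0.184 m and angle between carrier's own z axis and vertical below 0.1 rad and y of carrier in the frame of carrier_left below -0.0915 m and y of carrier in the frame of carrier_right above 0.0915 m and value of joint start_button above 0.0045 m), for 0.05 s.
At the end, for the whole second after the job is handed in: The carrier hangs still on the rail: both tongue tips 3 to 21 mm behind the lip's front face and 6 to 18 mm below its top, upright within 6 degrees, its middle at least 91.5 mm from the middle of each neighbour (1.5 mm clear), both neighbours within 20 mm of where they hung, the button up again (x of carrier_hook_l in the frame of dryer between 0.003 and 0.021 m and z of carrier_hook_l in the frame of dryer between 0.172 and 0.184 m and x of carrier_hook_r in the frame of dryer between 0.003 and 0.021 m and z of carrier_hook_r in the frame of dryer between 0.172 and 0.184 m and angle between carrier's own z axis and vertical below 0.1 rad and y of carrier in the frame of carrier_left below -0.0915 m and y of carrier in the frame of carrier_right above 0.0915 m and linear speed of carrier below 0.02 m/s and angular speed of carrier below 0.2 rad/s and value of joint start_button below 0.002 m and distance of each of carrier_left, carrier_right from where it was at the start of the episode below 0.02 m); the robot touches nothing.
It fails at once if a carrier already hanging is shifted by more than 20 mm (distance of any of carrier_left, carrier_right from where it was at the start of the episode above 0.02 m).
It fails at once if the hood is bumped with more than 12 N (contact force between anything else and hood above 12 N).
It also fails if it takes over 51 s, if anything falls off the work surface, if the arm or the gripper's body presses on something with over 40 N, if the wrist force passes 120 N, or if a joint passes its speed limit or range.

## Working session

There is one attempt and no reset: what is moved stays moved. The work goes in short steps, Python scripts to look and compute and a tool call to move; the robot and the scene stay as the last step left them, time stands still between calls to the robot, and variables do not carry over. Pictures are saved under pics/ and viewed, at most 10 in all, crops included, and the job is handed in when it is done.

Besides the shell and the picture viewer there is one more tool, called as name(argument=value, ...), one argument or row to a line, values as JSON. move_arm: Moves the arm, as the interface text tells. Its arguments: {"type":"object","properties":{"deltas":{"type":"array"},"grip_force":{"type":"number"}},"required":["deltas"]}

```bash
mkdir -p pics; ls
python3 - <<'E'
from station import *
import cv2
for n in("side","top"):
    cv2.imwrite(f"pics/{n}0.png",cv2.resize(get_image(n)[:,:,::-1],(800,600),interpolation=cv2.INTER_CUBIC)); print(n,camera_params(n))
print(sense(),pinch_z)
E
```

```text
pics
side {'fx': 440.0818559353345, 'fy': 440.0818559353345, 'cx': 253.94057799036634, 'cy': 189.27970982141363, 'rvec': array([ 0.30438039, -2.60072947,  1.46789306]), 'tvec': array([0.56143269, 0.13448801, 1.33075467])}
top {'fx': 496.4706249261426, 'fy': 496.4706249261426, 'cx': 257.0931766697479, 'cy': 199.7303180582472, 'rvec': array([ 2.12738512, -2.13072193,  0.16714819]), 'tvec': array([0.08201445, 0.56600528, 1.7465265 ])}
{'time': 0.1, 'qpos': array([-1.21272366e+00,  9.17892696e-02,  1.23171539e+00, -4.81705945e-05,
        1.81979902e+00, -5.67285919e-02]), 'joint_vel': array([-0.00052259, -0.00151223, -0.0024307 ,  0.00029721,  0.0013753 ,
        0.00011922]), 'tau': array([ 3.68134934e-03, -4.47857094e+01, -4.07570815e+01,  7.00731017e-02,
        2.84219318e-02, -9.14688144e-05]), 'tcp_pos': array([ 0.2416839 , -0.54889514,  0.22164482]), 'tool_rot': array([-3.07262193e+00, -6.46542053e-01,  4.75688262e-04]), 'contact_force': array([0.51702511, 0.72443803, 1.38256707]), 'moment': array([ 0.07909529,  0.0133521 , -0.00914323]), 'grasp_force': 0.0, 'width': 1.0001933701122654} 0.0187
```

View pics/side0.png

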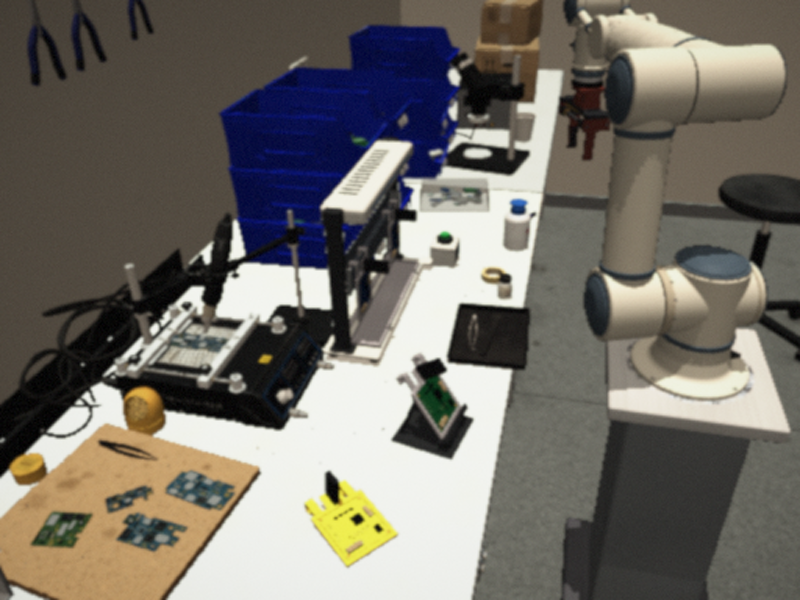

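View pics/top0.png

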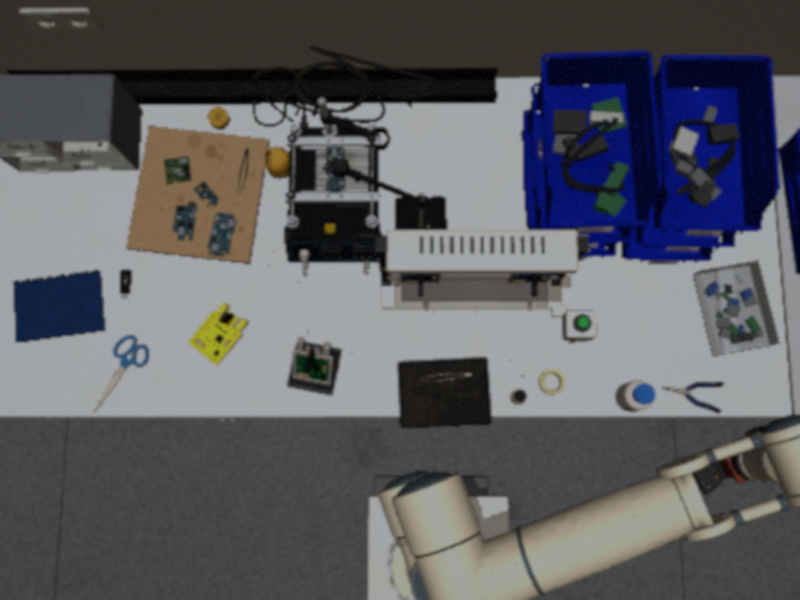

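Candidates for the carrier: green board on the black easel, side (435,400) / top (315,365). The yellow look-alike is at side (350,520) / top (218,333). The two hung carriers are on the rail, at side (380,265) and (405,215). I choose the one on the easel and check it in close crops.

```bash
cat > h.py <<'E'
import numpy as np, cv2
from station import *
from scipy.spatial.transform import Rotation as R
def crop(im,x0,y0,w,h,s,step):
    c=cv2.resize(im[y0:y0+h,x0:x0+w,::-1],None,fx=s,fy=s,interpolation=cv2.INTER_CUBIC)
    for x in range(x0-x0%step+step,x0+w,step):
        X=int((x-x0+.5)*s); cv2.line(c,(X,0),(X,6),(0,0,255),1); cv2.putText(c,str(x),(X-10,16),0,.35,(0,0,255),1)
    for y in range(y0-y0%step+step,y0+h,step):
        Y=int((y-y0+.5)*s); cv2.line(c,(0,Y),(6,Y),(0,0,255),1); cv2.putText(c,str(y),(8,Y+4),0,.35,(0,0,255),1)
    return c
def cam(n):
    p=camera_params(n);K=np.array([[p['fx'],0,p['cx']],[0,p['fy'],p['cy']],[0,0,1]])
    return K,p['rvec'],p['tvec']
def proj(n,P):
    K,r,t=cam(n); return cv2.projectPoints(np.array(P,float).reshape(-1,3),r,t,K,None)[0].reshape(-1,2)
def ray(n,uv):
    K,r,t=cam(n); M=cv2.Rodrigues(r)[0]; d=M.T@np.linalg.solve(K,[*uv,1]); return -M.T@t,d/np.linalg.norm(d)
def onz(n,uv,z):
    o,d=ray(n,uv); return o+d*(z-o[2])/d[2]
E
python3 - <<'E'
from h import *
t=get_image("top");s=get_image("side")
np.savez("im0.npz",t=t,s=s)
a=crop(t,178,208,50,50,8,5);b=crop(s,248,220,57,75,8,5)
o=np.zeros((600,860,3),np.uint8);o[:400,:400]=a;o[:600,404:860]=b
cv2.imwrite("pics/easel.png",cv2.resize(o[:,:],(800,558)))
a=crop(t,238,140,160,84,5,10);cv2.imwrite("pics/dtop.png",a)
b=crop(s,200,85,105,150,4,10);b=crop(s,195,85,110,148,4,10);cv2.imwrite("pics/dside.png",b)
E
```

```text
(no output)
```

View pics/easel.png

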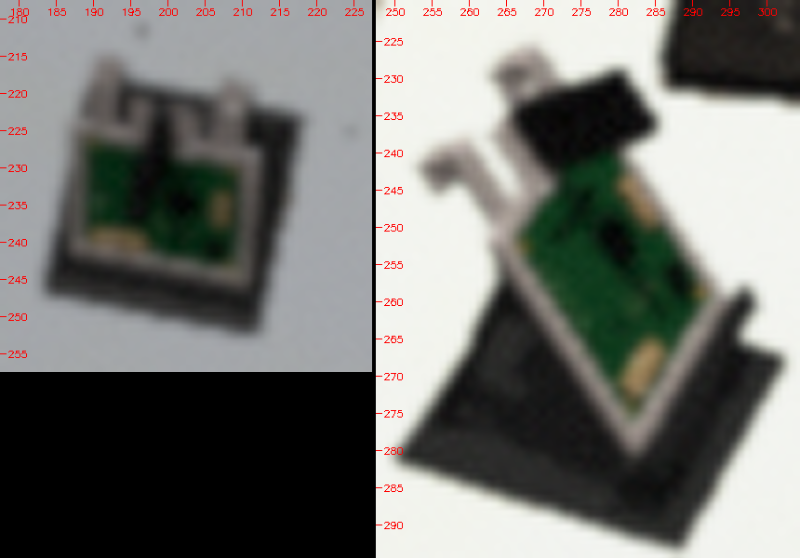

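View pics/dtop.png

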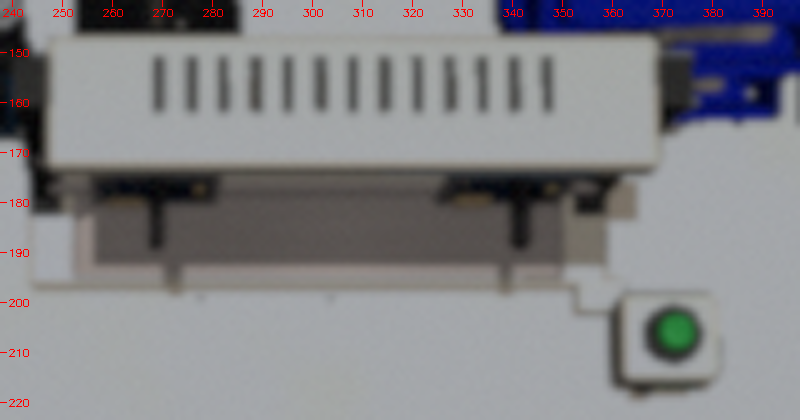

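View pics/dside.png

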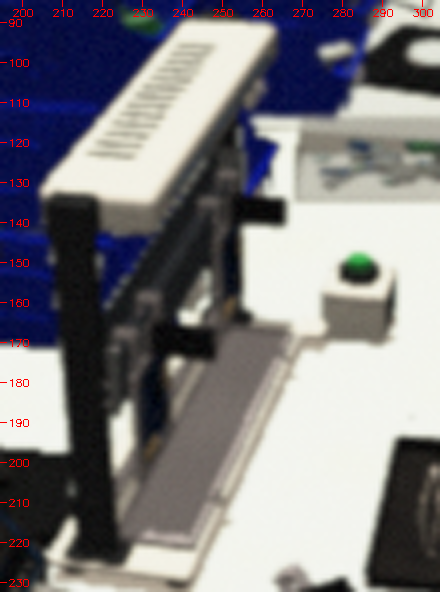

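Crops: the green-board carrier is confirmed on the easel. Its frame corners are at top (188,224), (213,227.6), (187,241.3), (211,245.8), and its grip is at side (281,229) to (271,243). The neighbours' grip tips are at top (268.5,189) and (341.5,189), side (248,171) and (266,137.5). The button is at top (373,206), side (284,149.5).

```bash
cat > fit.py <<'E'
from h import *
from scipy.optimize import least_squares
def T(p,off,lean,P):  # p = x,y,yaw
    P=np.array(P,float).reshape(-1,3)/1000
    return R.from_euler('z',p[2]).apply(R.from_euler('y',lean).apply(P)+np.array(off)/1000)+[p[0],p[1],0]
def fit(obs,p0,off=(0,0,0),lean=0):
    def f(p): return np.concatenate([(proj(n,T(p,off,lean,[q for q,_ in o]))-[u for _,u in o]).ravel() for n,o in obs.items()])
    s=least_squares(f,p0,loss='soft_l1'); return s.x,f(s.x).reshape(-1,2)
ce={'top':[((-6,45,-26),(188,224)),((-6,-45,-26),(213,227.6)),((-6,45,-122),(187,241.3)),((-6,-45,-122),(211,245.8)),((14,30,4),(192.4,215.8)),((14,-30,4),(209.3,218.5))],
'side':[((-6,45,-122),(282,280.9)),((-6,45,-26),(263.4,251.7)),((-6,-45,-122),(293.7,259.1)),((-56,0,-2),(280.5,228.9)),((-56,0,-30),(285.2,236.3)),((-4,5,-30),(271.6,242.6))]}
E
python3 - <<'E'
from fit import *
np.set_printoptions(precision=4,suppress=True)
print("approx",onz("top",(201,234),.08))
p,r=fit(ce,[.5,.2,0],(40,0,124),np.radians(35));print("easel",p,np.degrees(p[2]));print(r)
def tri(a,b):
    o1,d1=ray("top",a);o2,d2=ray("side",b)
    A=np.c_[d1,-d2];k=np.linalg.lstsq(A,o2-o1,rcond=None)[0];x,y=o1+d1*k[0],o2+d2*k[1]
    return (x+y)/2,np.linalg.norm(x-y)
for n,a,b in(("btn",(372.9,205.7),(284,149.5)),("L",(268.5,189.1),(247.7,170.8)),("R",(341.5,189.1),(265.7,137.5))): print(n,tri(a,b))
print("topcam",ray("top",(0,0))[0],"side",ray("side",(0,0))[0])
for z in(.174,.188):print(onz("top",(268.5,189.1),z),onz("top",(341.5,189.1),z),onz("top",(372.9,205.7),.07))
for z in (.322,.292):print("hood front",onz("top",(246.9,172.9),z),onz("top",(368.9,173.5),z))
E
```

```text
approx [0.4391 0.2779 0.08  ]
easel [ 0.4436  0.2832 -0.1795] -10.283589062176297
[[-0.9636 -0.0188]
 [-0.5533  0.9413]
 [ 0.2427  0.1859]
 [ 0.679   0.1066]
 [ 0.2647 -1.0166]
 [ 0.3807 -0.6773]
 [ 1.1306 -0.4516]
 [-0.2826 -0.5298]
 [ 1.3206  0.3361]
 [-0.652  -0.5432]
 [ 0.4706  0.8269]
 [-2.1397  0.957 ]]
btn (array([ 0.5403, -0.3297,  0.0734]), np.float64(0.001832324944018178))
L (array([0.5826, 0.0416, 0.1738]), np.float64(0.0029832603660436417))
R (array([ 0.5819, -0.2037,  0.1754]), np.float64(0.0034762623890877745))
topcam [0.267  0.062  1.8172] side [0.2669 1.1719 0.8121]
[0.581  0.0413 0.174 ] [ 0.5804 -0.2041  0.174 ] [ 0.5399 -0.3306  0.07  ]
[0.5784 0.0415 0.188 ] [ 0.5777 -0.2019  0.188 ] [ 0.5399 -0.3306  0.07  ]
hood front [0.6038 0.1095 0.322 ] [ 0.6007 -0.2656  0.322 ]
hood front [0.6105 0.1105 0.292 ] [ 0.6074 -0.2722  0.292 ]
```

move_arm(
  deltas=[
    {"gripper": 1,"offset": [0,6,0],"turn": 0},
    {"gripper": 1,"offset": [0,6,0],"turn": 0},
    {"gripper": 1,"offset": [0,6,0],"turn": 0},
    {"gripper": 1,"offset": [0,6,0],"turn": 0},
    {"gripper": 1,"offset": [0,6,0],"turn": 0},
  ],
)

```text
time: 0.82
tcp_pos: [0.3411, -0.7753, 0.2068]
tool_rot: [3.047, 0.641, 0.009]
contact_force: [7.0, -21.1, 25.4]
width: 1.001
grasp_force: 0.0
```

move_arm(
  deltas=[
    {"gripper": 1,"offset": [0,6,0],"turn": 0},
    {"gripper": 1,"offset": [0,6,0],"turn": 0},
    {"gripper": 1,"offset": [0,0,0],"turn": 0},
  ],
)

```text
time: 1.2
tcp_pos: [0.3573, -0.812, 0.1761]
tool_rot: [2.976, 0.626, 0.032]
contact_force: [-0.1, 0.3, 0.3]
width: 0.996
grasp_force: 0.0
```

```bash
python3 -c "
from h import *
s=sense();print(s['qpos'],s['tcp_pos'],s['contact_force']);print(R.from_rotvec(s['tool_rot']).as_matrix().round(3))"
```

```text
[-1.19625801  0.95647909  0.1717646   0.00447742  1.9109444  -0.03846448] [ 0.35729082 -0.81195422  0.17606751] [-0.05104863  0.33345567  0.26141623]
[[ 0.915  0.401  0.041]
 [ 0.403 -0.91  -0.094]
 [ 0.     0.102 -0.995]]
```

Pushing past the reach trades position for lean in the useful direction: the hand leans back towards the robot. I'll check how fast the lean grows, and whether it stays on retreat.

move_arm(
  deltas=[
    {"gripper": 1,"offset": [0,4.5,-4],"turn": 0},
    {"gripper": 1,"offset": [0,4.5,-4],"turn": 0},
    {"gripper": 1,"offset": [0,4.5,-4],"turn": 0},
  ],
)

```text
time: 1.58
tcp_pos: [0.3586, -0.8148, 0.2654]
tool_rot: [2.855, 0.601, 0.068]
contact_force: [0.1, 0.2, 0.1]
width: 1.0
grasp_force: 0.0
```

```bash
python3 -c "
from h import *
s=sense();print(s['qpos'],s['tcp_pos'],s['contact_force'],s['tool_rot']);print(R.from_rotvec(s['tool_rot']).as_matrix().round(3))"
```

```text
[-1.19801861  0.85950782  0.16900227  0.00976278  1.88552747 -0.03790986] [ 0.35862152 -0.81478601  0.26535402] [0.06570116 0.18892196 0.07434499] [2.85539956 0.60080596 0.06842534]
[[ 0.915  0.393  0.091]
 [ 0.403 -0.892 -0.207]
 [-0.     0.226 -0.974]]
```

move_arm(
  deltas=[
    {"gripper": 1,"offset": [0,-6,0],"turn": 0},
    {"gripper": 1,"offset": [0,-6,0],"turn": 0},
    {"gripper": 1,"offset": [0,-6,0],"turn": 0},
  ],
)

```text
time: 1.95
tcp_pos: [0.3051, -0.6943, 0.2381]
tool_rot: [2.855, 0.601, 0.068]
contact_force: [-1.2, -0.0, 1.9]
width: 1.001
grasp_force: 0.0
```

```bash
python3 -c "
from h import *
s=sense();print(s['qpos'],s['tcp_pos'],s['contact_force'],s['tool_rot']);print(R.from_rotvec(s['tool_rot']).as_matrix().round(3))"
```

```text
[-1.20672813  0.31555859  0.96493417  0.01119083  1.63314461 -0.0487389 ] [ 0.30512716 -0.69430187  0.23813782] [-1.18169729 -0.01642866  1.8921714 ] [2.85490283 0.60071989 0.06841258]
[[ 0.915  0.393  0.091]
 [ 0.403 -0.891 -0.207]
 [-0.     0.226 -0.974]]
```

Lean grows about 2.4° per row and it persists. Now I'll cancel it for the vertical grasp by pulling in past the inner limit at the same azimuth.

move_arm(
  deltas=[
    {"gripper": 1,"offset": [0,-6,-1.4],"turn": 0},
    {"gripper": 1,"offset": [0,-6,-1.4],"turn": 0},
    {"gripper": 1,"offset": [0,-6,-1.4],"turn": 0},
    {"gripper": 1,"offset": [0,-6,-1.4],"turn": 0},
    {"gripper": 1,"offset": [0,-6,-1.4],"turn": 0},
    {"gripper": 1,"offset": [0,-6,-1.4],"turn": 0},
    {"gripper": 1,"offset": [0,-6,-1.4],"turn": 0},
    {"gripper": 1,"offset": [0,-4,-1],"turn": 0},
  ],
)

```text
time: 2.95
tcp_pos: [0.1278, -0.2918, 0.2493]
tool_rot: [2.897, 0.609, 0.057]
contact_force: [-1.0, -0.0, 0.4]
width: 0.999
grasp_force: 0.0
```

```bash
cat > st.py <<'E'
from h import *
np.set_printoptions(precision=4,suppress=True)
s=sense();print(s['time'],s['qpos'],s['tcp_pos'],s['contact_force']);print(R.from_rotvec(s['tool_rot']).as_matrix().round(3))
with open('log.txt','a') as f: f.write(repr([*map(float,s['qpos']),*map(float,s['tcp_pos']),*map(float,s['tool_rot'])])+"\n")
E
python3 st.py
```

```text
2.95 [-1.2933 -0.8558  1.9106  0.027   1.9041 -0.1256] [ 0.1278 -0.2918  0.2493] [-1.001  -0.0359  0.4385]
[[ 0.915  0.396  0.074]
 [ 0.403 -0.9   -0.168]
 [ 0.001  0.183 -0.983]]
```

move_arm(
  deltas=[
    {"gripper": 1,"offset": [0,-6,-1.1],"turn": 0},
    {"gripper": 1,"offset": [0,-6,-1],"turn": 0},
    {"gripper": 1,"offset": [0,-6,-1],"turn": 0},
  ],
)

```text
time: 3.32
tcp_pos: [0.1012, -0.2325, 0.3087]
tool_rot: [3.001, 0.632, 0.024]
contact_force: [0.2, -0.6, 0.6]
width: 0.998
grasp_force: 0.0
```

```bash
python3 st.py
```

```text
3.325 [-1.3113 -0.8565  1.7874  0.0142  2.1353 -0.1474] [ 0.1012 -0.2325  0.3087] [ 0.2451 -0.6118  0.5591]
[[ 0.915  0.402  0.031]
 [ 0.403 -0.912 -0.07 ]
 [ 0.     0.076 -0.997]]
```

move_arm(
  deltas=[
    {"gripper": 1,"offset": [0,-6,-0.4],"turn": 0},
    {"gripper": 1,"offset": [0,-6,-0.2],"turn": 0},
  ],
)

```text
time: 3.58
tcp_pos: [0.0815, -0.1892, 0.3505]
tool_rot: [3.067, 0.646, 0.004]
contact_force: [-0.7, 0.2, 0.8]
width: 0.999
grasp_force: 0.0
```

```bash
python3 st.py
python3 - <<'E'
from fit import *
np.set_printoptions(precision=3,suppress=True)
# refined easel/dryer overlay checks
p,_=fit(ce,[.44,.28,-.18],(40,0,124),np.radians(35))
print("grip",T(p,(40,0,124),np.radians(35),[(-36,0,-16),(-56,0,-2),(-56,0,-30)]),"base corners",T(p,(0,0,0),0,[(56,55,5),(56,-55,5),(-56,55,5),(-56,-55,5)]))
for n in('top','side'):print(n,proj(n,T(p,(0,0,0),0,[(56,55,10),(56,-55,10),(-56,55,10),(-56,-55,10)])))
# pole of black stand: base & top in side pic (800-scale /1.5625); triangulate pole top
def tri(a,b):
    o1,d1=ray("top",a);o2,d2=ray("side",b)
    k=np.linalg.lstsq(np.c_[d1,-d2],o2-o1,rcond=None)[0];x,y=o1+d1*k[0],o2+d2*k[1]
    return (x+y)/2,np.linalg.norm(x-y)
f=1/1.5625
print("pole top",tri((420*f,203*f),(292*f,212*f)))
print("bin corner",tri((527*f,130*f),(225*f,115*f)),tri((655*f,60*f),(300*f,70*f)))
print("backwall edge",onz("top",(400*f,72*f),0))
E
```

```text
3.575 [-1.3335 -0.8565  1.7009  0.0027  2.2894 -0.1759] [ 0.0815 -0.1892  0.3505] [-0.6517  0.1909  0.7773]
[[ 0.915  0.403  0.004]
 [ 0.403 -0.915 -0.007]
 [ 0.001  0.008 -1.   ]]
grip [[0.445 0.283 0.132]
 [0.437 0.284 0.154]
 [0.421 0.287 0.132]] base corners [[0.509 0.327 0.005]
 [0.489 0.219 0.005]
 [0.398 0.347 0.005]
 [0.379 0.239 0.005]]
top [[190.256 217.066]
 [219.611 222.316]
 [184.11  247.111]
 [213.746 252.488]]
side [[249.61  278.541]
 [265.852 254.013]
 [289.357 290.314]
 [303.34  264.129]]
pole top (array([0.763, 0.042, 0.273]), np.float64(0.012981852037825297))
bin corner (array([ 0.924, -0.148,  0.386]), np.float64(0.11241212047588144)) (array([ 0.944, -0.408,  0.445]), np.float64(0.0688028851739192))
backwall edge [1.185 0.086 0.   ]
```

Cancelled: residual lean is under 0.5°. Now I'll swing round to above the easel, then turn to line up with the grip.

move_arm(
  deltas=[
    {"gripper": 0,"offset": [3.9,4.75,0],"turn": 0},
    {"gripper": 0,"offset": [3.9,4.75,0],"turn": 0},
    {"gripper": 0,"offset": [3.9,4.75,0],"turn": 0},
    {"gripper": 0,"offset": [3.9,4.75,0],"turn": 0},
    {"gripper": 0,"offset": [4.15,-3.64,0],"turn": 0},
    {"gripper": 0,"offset": [4.15,-3.64,0],"turn": 0},
    {"gripper": 0,"offset": [4.15,-3.64,0],"turn": 0},
    {"gripper": 0,"offset": [4.15,-3.64,0],"turn": 0},
    {"gripper": 0,"offset": [4.15,-3.64,0],"turn": 0},
    {"gripper": 0,"offset": [4.15,-3.64,0],"turn": 0},
    {"gripper": 0,"offset": [2.3,-5.2,2],"turn": 0},
    {"gripper": 0,"offset": [2.3,-5.2,2],"turn": 0},
    {"gripper": 0,"offset": [2.3,-5.2,2],"turn": 0},
    {"gripper": 0,"offset": [2.3,-5.2,2],"turn": 0},
    {"gripper": 0,"offset": [2.3,-5.2,2],"turn": 0},
  ],
)

```text
time: 5.45
tcp_pos: [0.4415, 0.285, 0.2503]
tool_rot: [3.07, 0.647, 0.014]
contact_force: [0.6, -0.0, 0.2]
width: 0.498
grasp_force: 0.0
```

move_arm(
  deltas=[
    {"gripper": 0,"offset": [0,0,0],"turn": -10.4},
    {"gripper": 0,"offset": [0,0,0],"turn": -10.4},
    {"gripper": 0,"offset": [0,0,0],"turn": -10.4},
    {"gripper": 0,"offset": [0,0,0],"turn": -10.4},
    {"gripper": 0,"offset": [0,0,0],"turn": -10.4},
    {"gripper": 0,"offset": [0,0,0],"turn": -10.4},
    {"gripper": 0,"offset": [0,0,0],"turn": -10.4},
    {"gripper": 0,"offset": [0,0,0],"turn": -10.4},
    {"gripper": 0,"offset": [0,0,0],"turn": -10.4},
    {"gripper": 0,"offset": [0,0,0],"turn": -10.4},
    {"gripper": 0,"offset": [0,0,0],"turn": -10.4},
    {"gripper": 0,"offset": [0,0,0],"turn": -10.4},
    {"gripper": 0,"offset": [0,0,0],"turn": -10.4},
    {"gripper": 0,"offset": [0,0,0],"turn": -10.4},
  ],
)

```text
time: 7.2
tcp_pos: [0.4419, 0.2831, 0.2508]
tool_rot: [0.281, 3.12, -0.002]
contact_force: [-0.9, -0.9, 0.0]
width: 0.499
grasp_force: 0.0
```

```bash
cat >> st.py <<'E'
import sys
if len(sys.argv)>1:
    t=np.array(eval(sys.argv[1])); print("tool cm to target",100*R.from_rotvec(s['tool_rot']).as_matrix().T@(t-s['tcp_pos']))
E
python3 st.py "[.4428,.2833,.117]"
python3 - <<'E'
from h import *
from fit import *
t=get_image("top");s=get_image("side")
P=T([.4436,.2832,-.1795],(40,0,124),np.radians(35),[(-56,5,-2),(-56,-5,-2),(-4,-5,-2),(-4,5,-2),(-56,5,-30),(-4,5,-30)])
g=sense()['tcp_pos']
print(proj('top',g),proj('side',g))
for n,i in(('top',t),('side',s)):
    for q in proj(n,P): print(n,q.round(1))
o=np.zeros((600,800,3),np.uint8);o[:420,:399]=crop(t,175,200,57,60,7,5);o[:600,400:800]=crop(s,246,205,50,75,8,5)
cv2.imwrite("pics/pre.png",o)
E
```

```text
7.2 [ 0.509  -0.1095  1.3802 -0.0064  1.8641 -0.8842] [0.4419 0.2831 0.2508] [-0.9345 -0.879   0.0185]
[[-0.984  0.179  0.009]
 [ 0.179  0.984 -0.002]
 [-0.009 -0.    -1.   ]]
tool cm to target [ 0.0367  0.0443 13.3782]
[[192.81992051 227.84132394]] [[278.18227918 195.54604614]]
top [194.9 232.3]
top [197.8 232.8]
top [201.3 221.5]
top [198.5 221. ]
top [194.8 237.6]
top [198.4 226.3]
side [279.1 229.5]
side [280.6 227.3]
side [265.2 232.9]
side [263.7 235. ]
side [285.  238.2]
side [269.5 243.6]
```

View pics/pre.png

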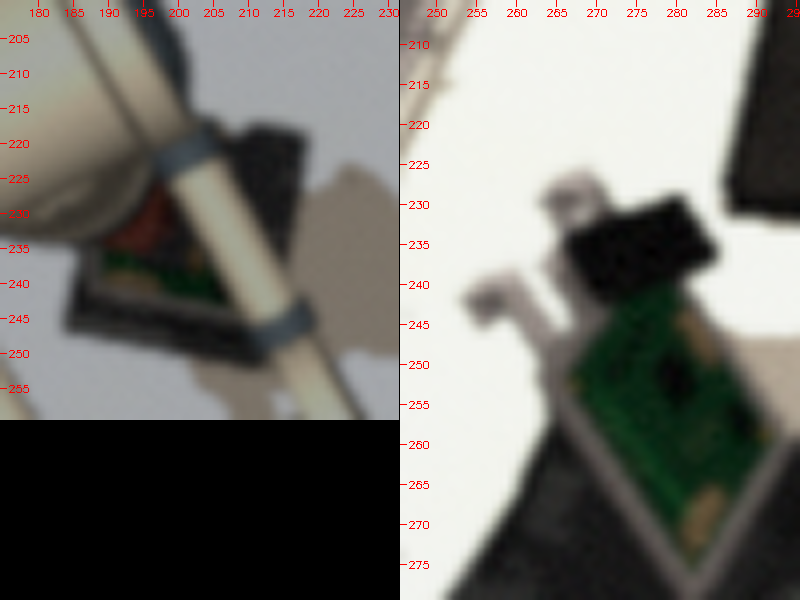

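The side view shows the grip at (266–285, 229–243), within 2 px of the model, so I descend and grip.

move_arm(
  deltas=[
    {"gripper": 0,"offset": [0.1,0,4],"turn": 0},
    {"gripper": 0,"offset": [0.1,0,4],"turn": 0},
    {"gripper": 0,"offset": [0,0,2.5],"turn": 0},
    {"gripper": 0,"offset": [0,0,1.5],"turn": 0},
    {"gripper": 0,"offset": [0,0,1.3],"turn": 0},
    {"gripper": 0,"offset": [0,0,0],"turn": 0},
    {"gripper": -1,"offset": [0,0,0],"turn": 0},
    {"gripper": -1,"offset": [0,0,0],"turn": 0},
    {"gripper": -1,"offset": [0,0,0],"turn": 0},
    {"gripper": -1,"offset": [0,0,0],"turn": 0},
  ],
  grip_force=40,
)

```text
time: 8.55
tcp_pos: [0.4401, 0.283, 0.1149]
tool_rot: [0.29, 3.124, -0.006]
contact_force: [-2.3, 1.2, 1.5]
width: 0.108
grasp_force: 40.0
```

```bash
python3 st.py "[.4428,.2833,.117]"
```

```text
8.55 [ 0.5101 -0.1111  1.6219 -0.0054  1.6298 -0.8759] [0.4401 0.283  0.1149] [-2.2822  1.1502  1.5445]
[[-0.983  0.184  0.003]
 [ 0.184  0.983 -0.004]
 [-0.004 -0.004 -1.   ]]
tool cm to target [-0.2571  0.0729 -0.2072]
```

Gripped (9.5 mm, 40 N). Lift, turn square, and go to y = 0.

move_arm(
  deltas=[
    {"gripper": -1,"offset": [0,0,-2],"turn": 0},
    {"gripper": -1,"offset": [0,0,-4],"turn": 0},
    {"gripper": -1,"offset": [0,0,-5.5],"turn": 0},
    {"gripper": -1,"offset": [0,0,-5.5],"turn": 0},
    {"gripper": -1,"offset": [0,0,-5.5],"turn": -3.5},
    {"gripper": -1,"offset": [0,0,-5.5],"turn": -3.5},
    {"gripper": -1,"offset": [0,0,-5.5],"turn": -3.6},
    {"gripper": -1,"offset": [0,0,-5],"turn": 0},
    {"gripper": -1,"offset": [-1.5,-4.7,0],"turn": 0},
    {"gripper": -1,"offset": [-1.5,-4.7,0],"turn": 0},
    {"gripper": -1,"offset": [-1.5,-4.7,0],"turn": 0},
    {"gripper": -1,"offset": [-1.5,-4.7,0],"turn": 0},
    {"gripper": -1,"offset": [-1.5,-4.7,0],"turn": 0},
    {"gripper": -1,"offset": [-1.5,-4.7,0],"turn": 0},
  ],
)

```text
time: 10.3
tcp_pos: [0.5284, 0.001, 0.5025]
tool_rot: [0.001, 3.137, -0.008]
contact_force: [0.8, -0.3, -1.9]
width: 0.109
grasp_force: 40.0
```

```bash
python3 st.py "[.7,0,.5]"
python3 - <<'E'
from h import *
from scipy.optimize import least_squares
D=[eval(l) for l in open('log.txt')]
D=np.array(D);q=D[:,:6];r=np.hypot(D[:,6],D[:,7]);z=D[:,8]
def fk(p,q):
    a=q[:,1]+p[6];b=a+q[:,2]+p[7];c=q[:,1]+q[:,2]+q[:,4]
    return p[0]+p[1]*np.sin(a)+p[2]*np.sin(b)+p[3]*np.sin(c), p[4]+p[1]*np.cos(a)+p[2]*np.cos(b)+p[3]*np.cos(c)
f=lambda p:np.r_[fk(p,q)[0]-r,fk(p,q)[1]-z, .01*(p[[6,7]])]
s=least_squares(f,[0,.4,.4,.25,.35,0,0,0]);print(s.x.round(3),np.abs(s.fun).max())
E
```

```text
10.3 [-0.0591  0.1694  0.6139 -0.0071  2.3531 -1.6343] [0.5284 0.001  0.5025] [ 0.777  -0.2538 -1.8664]
[[-1.     0.001  0.005]
 [ 0.001  1.    -0.005]
 [-0.005 -0.005 -1.   ]]
tool cm to target [-17.162   -0.0871   0.3336]
[ 0.002  0.371  0.566  0.35   0.16  -0.812 -0.002  0.175] 0.0017461141233248206
```

move_arm(
  deltas=[
    {"gripper": -1,"offset": [-4.5,0,1],"turn": 0},
    {"gripper": -1,"offset": [-5,0,1],"turn": 0},
    {"gripper": -1,"offset": [-5,0,0.5],"turn": 0},
    {"gripper": -1,"offset": [-4.5,0,-4],"turn": 0},
    {"gripper": -1,"offset": [-4.5,0,-4],"turn": 0},
    {"gripper": -1,"offset": [-4.5,0,-4],"turn": 0},
  ],
)

```text
time: 11.05
tcp_pos: [0.6822, 0.0025, 0.4849]
tool_rot: [-0.0, 3.01, -0.008]
contact_force: [-0.0, 0.7, -1.4]
width: 0.108
grasp_force: 40.0
```

```bash
python3 st.py "[.7,0,.5]"
```

```text
11.05 [-0.0466  0.5501  0.169   0.001   2.2911 -1.6167] [0.6822 0.0025 0.4849] [-0.0383  0.7238 -1.4158]
[[-0.991  0.     0.131]
 [-0.     1.    -0.005]
 [-0.131 -0.005 -0.991]]
tool cm to target [-1.9604 -0.2547 -1.263 ]
```

move_arm(
  deltas=[
    {"gripper": -1,"offset": [-5,0,-3.4],"turn": 0},
    {"gripper": -1,"offset": [-5,0,-3.4],"turn": 0},
    {"gripper": -1,"offset": [-5,0,-3.2],"turn": 0},
    {"gripper": -1,"offset": [-5.2,0,-3],"turn": 0},
    {"gripper": -1,"offset": [-5.2,0,-3],"turn": 0},
    {"gripper": -1,"offset": [-5.3,0,-2.7],"turn": 0},
  ],
)

```text
time: 11.8
tcp_pos: [0.7466, 0.0021, 0.5143]
tool_rot: [-0.001, 2.786, -0.007]
contact_force: [0.4, -0.2, -1.4]
width: 0.113
grasp_force: 40.0
```

```bash
python3 st.py "[.7,0,.5]"
```

```text
11.8 [-0.0484  0.5333  0.169   0.014   2.0841 -1.6106] [0.7466 0.0021 0.5143] [ 0.3899 -0.1574 -1.3819]
[[-0.938  0.     0.348]
 [-0.001  1.    -0.005]
 [-0.348 -0.005 -0.938]]
tool cm to target [ 4.8675 -0.2088 -0.2808]
```

move_arm(
  deltas=[
    {"gripper": -1,"offset": [-5.4,0,-2.5],"turn": 0},
    {"gripper": -1,"offset": [-5.5,0,-2.4],"turn": 0},
    {"gripper": -1,"offset": [-5.5,0,-2.2],"turn": 0},
    {"gripper": -1,"offset": [-5.6,0,-2],"turn": 0},
    {"gripper": -1,"offset": [-5.7,0,-1.8],"turn": 0},
    {"gripper": -1,"offset": [-5.7,0,-1.6],"turn": 0},
  ],
)

```text
time: 12.55
tcp_pos: [0.8088, 0.0022, 0.5645]
tool_rot: [-0.001, 2.544, -0.006]
contact_force: [-0.1, -0.3, -0.9]
width: 0.114
grasp_force: 40.0
```

```bash
python3 st.py "[.7,0,.5]"
```

```text
12.55 [-0.0497  0.5141  0.1699  0.025   1.8602 -1.6071] [0.8088 0.0022 0.5645] [-0.1202 -0.3219 -0.8864]
[[-0.827  0.     0.563]
 [-0.002  1.    -0.004]
 [-0.563 -0.005 -0.827]]
tool cm to target [12.6218 -0.1931 -0.7881]
```

Lean is 34°. I come back over the hood to in front of the rail, then down.

move_arm(
  deltas=[
    {"gripper": -1,"offset": [4.1,-1.4,-2.8],"turn": 0},
    {"gripper": -1,"offset": [4.1,-1.4,-2.8],"turn": 0},
    {"gripper": -1,"offset": [4.1,-1.4,-2.8],"turn": 0},
    {"gripper": -1,"offset": [4.1,-1.4,-2.8],"turn": 0},
    {"gripper": -1,"offset": [4.1,-1.4,-2.8],"turn": 0},
    {"gripper": -1,"offset": [4.1,-1.4,-2.8],"turn": 0},
    {"gripper": -1,"offset": [2.9,0,4.2],"turn": 0},
    {"gripper": -1,"offset": [2.9,0,4.2],"turn": 0},
    {"gripper": -1,"offset": [2.9,0,4.2],"turn": 0},
    {"gripper": -1,"offset": [2.9,0,4.2],"turn": 0},
    {"gripper": -1,"offset": [2.9,0,4.2],"turn": 0},
    {"gripper": -1,"offset": [2.9,0,4.2],"turn": 0},
    {"gripper": -1,"offset": [2.9,0,4.2],"turn": 0},
    {"gripper": -1,"offset": [0,0,0],"turn": 0},
  ],
)

```text
time: 14.3
tcp_pos: [0.5103, -0.0816, 0.2022]
tool_rot: [-0.0, 2.556, -0.002]
contact_force: [0.0, -0.6, -1.1]
width: 0.111
grasp_force: 40.0
```

```bash
python3 st.py "[.605,-.0815,.184]"
python3 - <<'E'
from h import *
t=get_image("top");s=get_image("side");np.savez("im1.npz",t=t,s=s)
o=np.zeros((600,800,3),np.uint8);o[:,:480]=crop(s,205,110,80,100,6,5);o[:400,484:800]=crop(t,270,160,79,100,4,10)
cv2.imwrite("pics/pre2.png",o)
E
```

```text
14.3 [-0.3541 -0.6967  2.0068  0.1999  1.2798 -1.9282] [ 0.5103 -0.0816  0.2022] [ 0.0049 -0.6212 -1.1284]
[[-0.833  0.     0.553]
 [-0.001  1.    -0.002]
 [-0.553 -0.002 -0.833]]
tool cm to target [-6.8878  0.0125  6.7553]
```

View pics/pre2.png

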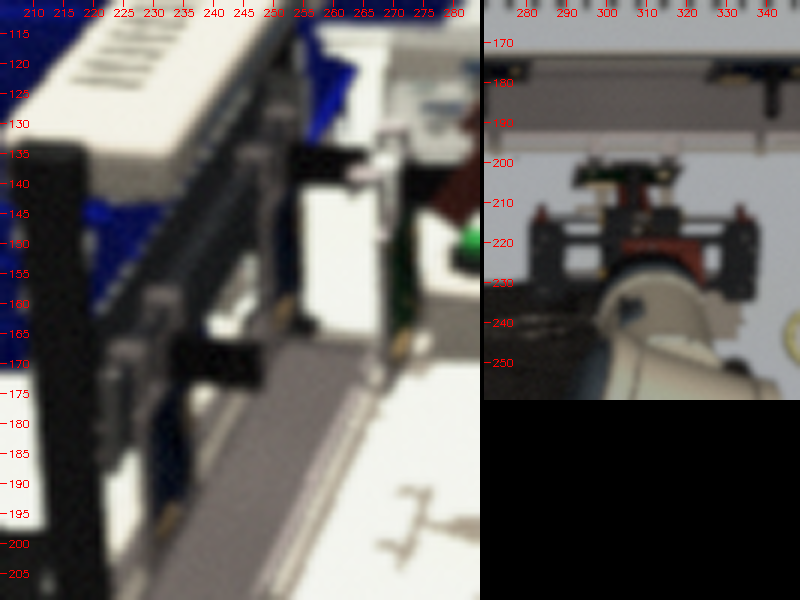

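Run:
```python
from h import *
im=np.load("im1.npz")
from fit import T
n0=['fTL','fBL','fTR','fBR','tongLtip','tongLtop','tongRtop','strapLtop','gripFtop','gripFbot']
P=[(-6,45,-26),(-6,45,-122),(-6,-45,-26),(-6,-45,-122),(14,37,-11),(14,37,4),(14,-30,4),(-4,37,4),(-56,5,-2),(-56,5,-30)]
for tilt in(0,1.4):
    W=T([.541,-.0816,0],(0,0,235),np.radians(tilt),P)
    print(tilt)
    for k,a,b in zip(n0,proj('side',W).round(1),proj('top',W).round(1)):print(k,a,b)
o=crop(im['s'],245,120,40,60,10,5)
cv2.imwrite("pics/car2.png",cv2.resize(o,None,fx=1,fy=1))
```

```text
0
fTL [269.  150.7] [292.4 200.8]
fBL [269.1 177.5] [290.8 205.4]
fTR [274.9 138.9] [319.9 200.7]
fBR [274.8 164.8] [316.7 205.3]
tongLtip [263.3 144.7] [295.1 194. ]
tongLtop [263.2 140.3] [295.4 193.2]
tongRtop [267.9 131.8] [316.2 193.1]
strapLtop [268.9 140.8] [295.5 198.7]
gripFtop [287.3 139.7] [305.5 214.9]
gripFbot [287.1 147.8] [304.8 216.1]
1.4
fTL [269.2 150.7] [292.4 201. ]
fBL [270.  177.6] [290.8 206.2]
fTR [275.1 138.9] [319.9 200.9]
fBR [275.7 164.8] [316.8 206.1]
tongLtip [263.3 144.8] [295.1 194.1]
tongLtop [263.2 140.4] [295.4 193.2]
tongRtop [267.9 131.9] [316.2 193.1]
strapLtop [268.8 140.7] [295.5 198.6]
gripFtop [287.3 139.3] [305.6 214.8]
gripFbot [287.3 147.4] [304.8 216.2]
```

View pics/car2.png

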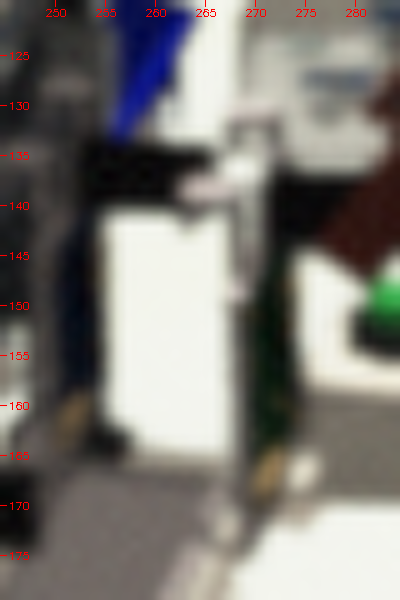

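The carrier hangs upright in the hand, with its left frame edge vertical at column 268–269 (rows 149–175) and its left hook at (262–269,138). That is within 2 px of the model, slightly higher. I move in over the lip and feel for the rail face.

move_arm(
  deltas=[
    {"gripper": -1,"offset": [-1.45,0,1.65],"turn": 0},
    {"gripper": -1,"offset": [-1.45,0,1.65],"turn": 0},
    {"gripper": -1,"offset": [-1.45,0,1.65],"turn": 0},
    {"gripper": -1,"offset": [-1.45,0,1.65],"turn": 0},
    {"gripper": -1,"offset": [0,0,0],"turn": 0},
    {"gripper": -1,"offset": [0,0,0],"turn": 0},
  ],
)

```text
time: 15.15
tcp_pos: [0.5981, -0.0825, 0.19]
tool_rot: [-0.002, 2.543, -0.007]
contact_force: [-0.1, -0.0, -0.4]
width: 0.113
grasp_force: 40.0
```

move_arm(
  deltas=[
    {"gripper": -1,"offset": [-0.17,0,0.11],"turn": 0},
    {"gripper": -1,"offset": [-0.17,0,0.11],"turn": 0},
    {"gripper": -1,"offset": [0,0,0],"turn": 0},
    {"gripper": -1,"offset": [0,0,0],"turn": 0},
  ],
)

```text
time: 15.65
tcp_pos: [0.6013, -0.0823, 0.1869]
tool_rot: [-0.001, 2.547, -0.006]
contact_force: [-0.2, -0.6, -1.6]
width: 0.112
grasp_force: 40.0
```

move_arm(
  deltas=[
    {"gripper": -1,"offset": [-0.17,0,0.11],"turn": 0},
    {"gripper": -1,"offset": [-0.17,0,0.11],"turn": 0},
    {"gripper": -1,"offset": [0,0,0],"turn": 0},
    {"gripper": -1,"offset": [0,0,0],"turn": 0},
  ],
)

```text
time: 16.15
tcp_pos: [0.6055, -0.0823, 0.1869]
tool_rot: [-0.002, 2.547, -0.006]
contact_force: [-0.2, -0.1, -1.4]
width: 0.109
grasp_force: 40.0
```

move_arm(
  deltas=[
    {"gripper": -1,"offset": [-0.17,0,0.11],"turn": 0},
    {"gripper": -1,"offset": [0,0,0],"turn": 0},
    {"gripper": -1,"offset": [0,0,0],"turn": 0},
  ],
)

```text
time: 16.52
tcp_pos: [0.6075, -0.0823, 0.1871]
tool_rot: [-0.002, 2.547, -0.006]
contact_force: [0.2, -0.6, -0.5]
width: 0.111
grasp_force: 40.0
```

move_arm(
  deltas=[
    {"gripper": -1,"offset": [-0.17,0,0.11],"turn": 0},
    {"gripper": -1,"offset": [0,0,0],"turn": 0},
    {"gripper": -1,"offset": [0,0,0],"turn": 0},
  ],
)

```text
time: 16.9
tcp_pos: [0.6079, -0.0823, 0.1872]
tool_rot: [-0.002, 2.55, -0.006]
contact_force: [-17.6, 1.5, 5.5]
width: 0.111
grasp_force: 40.0
```

move_arm(
  deltas=[
    {"gripper": -1,"offset": [-0.17,0,0.11],"turn": 0},
    {"gripper": -1,"offset": [0,0,0],"turn": 0},
    {"gripper": -1,"offset": [0,0,0],"turn": 0},
  ],
)

```text
time: 17.27
tcp_pos: [0.608, -0.0823, 0.1873]
tool_rot: [-0.003, 2.555, -0.006]
contact_force: [-35.8, 2.7, 12.7]
width: 0.116
grasp_force: 40.0
```

Contact with the rail face is at TCP x ≈ 0.6077. Back off 3.5 mm, then lower.

move_arm(
  deltas=[
    {"gripper": -1,"offset": [0.31,0,-0.21],"turn": 0},
    {"gripper": -1,"offset": [0.31,0,-0.21],"turn": 0},
    {"gripper": -1,"offset": [0,0,0],"turn": 0},
    {"gripper": -1,"offset": [0,0,0],"turn": 0},
  ],
)

```text
time: 17.77
tcp_pos: [0.6042, -0.0823, 0.1872]
tool_rot: [-0.002, 2.546, -0.006]
contact_force: [-1.0, 0.3, -0.4]
width: 0.111
grasp_force: 40.0
```

move_arm(
  deltas=[
    {"gripper": -1,"offset": [0.28,0,0.42],"turn": 0},
    {"gripper": -1,"offset": [0.28,0,0.42],"turn": 0},
    {"gripper": -1,"offset": [0.28,0,0.42],"turn": 0},
    {"gripper": -1,"offset": [0,0,0],"turn": 0},
    {"gripper": -1,"offset": [0,0,0],"turn": 0},
  ],
)

```text
time: 18.4
tcp_pos: [0.6042, -0.0824, 0.1721]
tool_rot: [-0.001, 2.546, -0.006]
contact_force: [0.2, -0.4, -1.5]
width: 0.112
grasp_force: 40.0
```

move_arm(
  deltas=[
    {"gripper": -1,"offset": [0.22,0,0.33],"turn": 0},
    {"gripper": -1,"offset": [0.17,0,0.25],"turn": 0},
    {"gripper": -1,"offset": [0,0,0],"turn": 0},
    {"gripper": -1,"offset": [0,0,0],"turn": 0},
  ],
)

```text
time: 18.9
tcp_pos: [0.6042, -0.0824, 0.1651]
tool_rot: [-0.001, 2.546, -0.006]
contact_force: [-0.0, -0.9, -1.3]
width: 0.11
grasp_force: 40.0
```

move_arm(
  deltas=[
    {"gripper": -1,"offset": [0.17,0,0.25],"turn": 0},
    {"gripper": -1,"offset": [0,0,0],"turn": 0},
    {"gripper": -1,"offset": [0,0,0],"turn": 0},
  ],
)

```text
time: 19.27
tcp_pos: [0.6042, -0.0824, 0.162]
tool_rot: [-0.002, 2.547, -0.006]
contact_force: [-0.4, -0.2, -0.7]
width: 0.112
grasp_force: 40.0
```

move_arm(
  deltas=[
    {"gripper": -1,"offset": [0.17,0,0.25],"turn": 0},
    {"gripper": -1,"offset": [0,0,0],"turn": 0},
    {"gripper": -1,"offset": [0,0,0],"turn": 0},
  ],
)

```text
time: 19.65
tcp_pos: [0.6041, -0.0824, 0.1589]
tool_rot: [-0.002, 2.547, -0.006]
contact_force: [0.2, 0.6, -1.0]
width: 0.109
grasp_force: 40.0
```

move_arm(
  deltas=[
    {"gripper": -1,"offset": [0.14,0,0.2],"turn": 0},
    {"gripper": -1,"offset": [0,0,0],"turn": 0},
    {"gripper": -1,"offset": [0,0,0],"turn": 0},
  ],
)

```text
time: 20.02
tcp_pos: [0.6049, -0.0825, 0.1582]
tool_rot: [-0.002, 2.544, -0.007]
contact_force: [-1.5, 0.3, 4.7]
width: 0.114
grasp_force: 40.0
```

move_arm(
  deltas=[
    {"gripper": -1,"offset": [0.11,0,0.17],"turn": 0},
    {"gripper": -1,"offset": [0,0,0],"turn": 0},
    {"gripper": -1,"offset": [0,0,0],"turn": 0},
  ],
)

```text
time: 20.4
tcp_pos: [0.6056, -0.0825, 0.1579]
tool_rot: [-0.002, 2.541, -0.007]
contact_force: [-1.9, 0.8, 8.6]
width: 0.112
grasp_force: 40.0
```

```bash
python3 st.py
python3 - <<'E'
from h import *
t=get_image("top");s=get_image("side");np.savez("im2.npz",t=t,s=s)
o=np.zeros((600,800,3),np.uint8);o[:,:480]=crop(s,210,110,60,75,8,5);o[:400,484:800]=crop(t,265,160,79,100,4,10)
cv2.imwrite("pics/seat.png",o)
E
```

```text
20.4 [-0.2775 -0.4136  1.9052  0.1721  1.0725 -1.887 ] [ 0.6056 -0.0825  0.1579] [-1.9056  0.7977  8.6236]
[[-0.825  0.     0.565]
 [-0.003  1.    -0.005]
 [-0.565 -0.005 -0.825]]
```

View pics/seat.png

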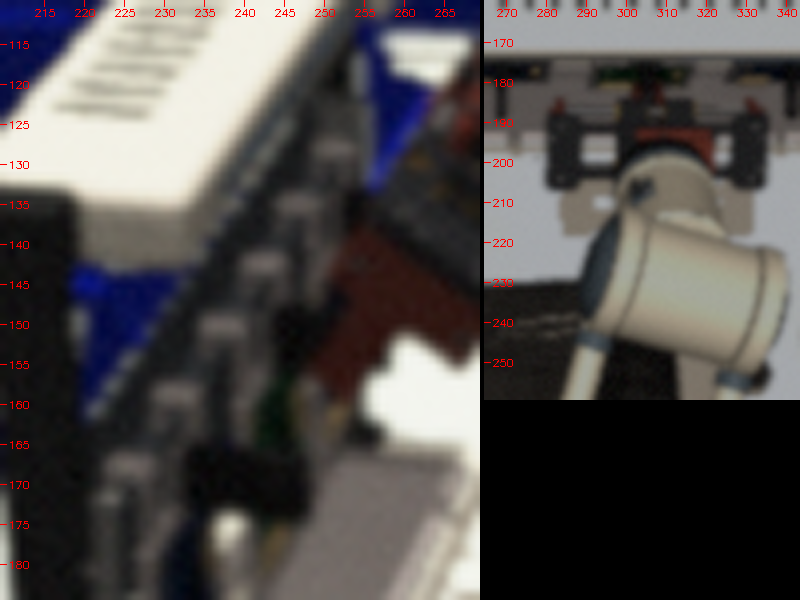

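All six hooks lie on one line: neighbours' at (225.5,166.5), (232,158), (247,135), (252,128), ours at (237.5,149.5), (242.5,142). Ours is seated and evenly spaced. Release and withdraw along the fingers.

move_arm(
  deltas=[
    {"gripper": -1,"offset": [-0.1,0,-0.15],"turn": 0},
    {"gripper": -1,"offset": [0,0,0],"turn": 0},
    {"gripper": -0.6,"offset": [0,0,0],"turn": 0},
    {"gripper": -0.3,"offset": [0,0,0],"turn": 0},
    {"gripper": 0,"offset": [0,0,0],"turn": 0},
    {"gripper": 0,"offset": [0,0,0],"turn": 0},
    {"gripper": 0,"offset": [0,0,0],"turn": 0},
    {"gripper": 0,"offset": [0,0,-1],"turn": 0},
    {"gripper": 0,"offset": [0,0,-2],"turn": 0},
    {"gripper": 0,"offset": [0,0,-3],"turn": 0},
    {"gripper": 0,"offset": [0,0,-4],"turn": 0},
    {"gripper": 0,"offset": [0,0,-4],"turn": 0},
  ],
)

```text
time: 22.0
tcp_pos: [0.5246, -0.0817, 0.2741]
tool_rot: [-0.002, 2.546, -0.007]
contact_force: [-0.1, -1.0, -0.1]
width: 0.502
grasp_force: 0.0
```

```bash
python3 st.py "[.455,-.33,.25]"
python3 - <<'E'
from h import *
s=get_image("side");t=get_image("top")
o=np.zeros((600,800,3),np.uint8);o[:,:480]=crop(s,210,110,60,75,8,5);o[:400,484:800]=crop(t,265,160,79,100,4,10)
cv2.imwrite("pics/rel.png",o)
E
```

```text
22.0 [-0.3401 -0.633   1.8446  0.1883  1.3636 -1.8975] [ 0.5246 -0.0817  0.2741] [-0.0806 -1.0241 -0.0858]
[[-0.828  0.     0.561]
 [-0.003  1.    -0.004]
 [-0.561 -0.005 -0.828]]
tool cm to target [  7.1826 -24.8169  -1.8108]
```

View pics/rel.png

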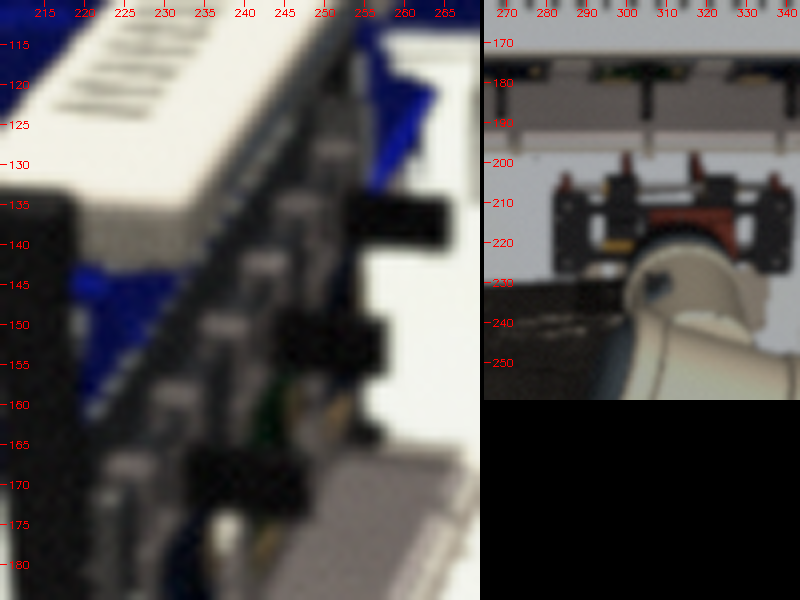

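The carrier hangs free with its grip midway between the neighbours' (top (305,185) vs 268.5 and 341.5), and nothing has shifted. Next the button: shut the fingers and go above it.

move_arm(
  deltas=[
    {"gripper": -1,"offset": [0,-5,0],"turn": 0},
    {"gripper": -1,"offset": [0,-5,0],"turn": 0},
    {"gripper": -1,"offset": [0,-5,0],"turn": 0},
    {"gripper": -1,"offset": [0,-5,0],"turn": 0},
    {"gripper": -1,"offset": [0,-4.8,0],"turn": 0},
    {"gripper": -1,"offset": [1.8,0,3.7],"turn": 0},
    {"gripper": -1,"offset": [1.8,0,3.7],"turn": 0},
    {"gripper": -1,"offset": [1.8,0,3.7],"turn": 0},
    {"gripper": -1,"offset": [1.8,0,3.7],"turn": 0},
    {"gripper": -1,"offset": [0,0,0],"turn": 0},
    {"gripper": -1,"offset": [0,0,0],"turn": 0},
  ],
)

```text
time: 23.48
tcp_pos: [0.5494, -0.331, 0.112]
tool_rot: [-0.002, 2.545, -0.007]
contact_force: [0.2, 0.2, -0.0]
width: 0.004
grasp_force: 0.0
```

```bash
python3 st.py "[.548,-.330,.080]"
python3 - <<'E'
from h import *
s=get_image("side");t=get_image("top")
o=np.zeros((480,800,3),np.uint8);o[:,:400]=crop(s,260,120,50,60,8,5);o[:400,404:800]=crop(t,345,180,66,66,6,5)[:400,:396]
cv2.imwrite("pics/btn.png",o)
E
```

```text
23.475 [-0.8208 -0.1941  1.8096  0.4665  1.1342 -2.5082] [ 0.5494 -0.331   0.112 ] [ 0.2161  0.2233 -0.001 ]
[[-0.827  0.     0.562]
 [-0.003  1.    -0.005]
 [-0.562 -0.006 -0.827]]
tool cm to target [1.9113 0.1171 2.5672]Traceback (most recent call last):
  File "<stdin>", line 3, in <module>
ValueError: could not broadcast input array from shape (396,396,3) into shape (400,396,3)
```

move_arm(
  deltas=[
    {"gripper": -1,"offset": [0.9,0.1,1.2],"turn": 0},
    {"gripper": -1,"offset": [0.6,0,0.9],"turn": 0},
    {"gripper": -1,"offset": [0,0,0],"turn": 0},
    {"gripper": -1,"offset": [0,0,0],"turn": 0},
  ],
)

```text
time: 24.08
tcp_pos: [0.5483, -0.3297, 0.0847]
tool_rot: [-0.001, 2.547, -0.006]
contact_force: [-0.3, -0.3, -0.4]
width: 0.007
grasp_force: 0.0
```

move_arm(
  deltas=[
    {"gripper": -1,"offset": [0.17,0,0.25],"turn": 0},
    {"gripper": -1,"offset": [0.17,0,0.25],"turn": 0},
    {"gripper": -1,"offset": [0,0,0],"turn": 0},
    {"gripper": -1,"offset": [0,0,0],"turn": 0},
  ],
)

```text
time: 24.58
tcp_pos: [0.5486, -0.33, 0.0794]
tool_rot: [-0.002, 2.546, -0.007]
contact_force: [0.1, -0.4, 4.1]
width: 0.007
grasp_force: 1.7
```

```bash
python3 st.py
python3 - <<'E'
from h import *
s=get_image("side");t=get_image("top")
o=np.zeros((480,800,3),np.uint8);o[:,:400]=crop(s,260,120,50,60,8,5);o[:396,404:800]=crop(t,345,180,66,66,6,5)
cv2.imwrite("pics/btn.png",o)
E
```

```text
24.575 [-0.8206 -0.1739  1.8511  0.4804  1.0794 -2.5394] [ 0.5486 -0.33    0.0794] [ 0.1491 -0.3639  4.0719]
[[-0.828  0.     0.561]
 [-0.003  1.    -0.005]
 [-0.561 -0.005 -0.828]]
```

View pics/btn.png

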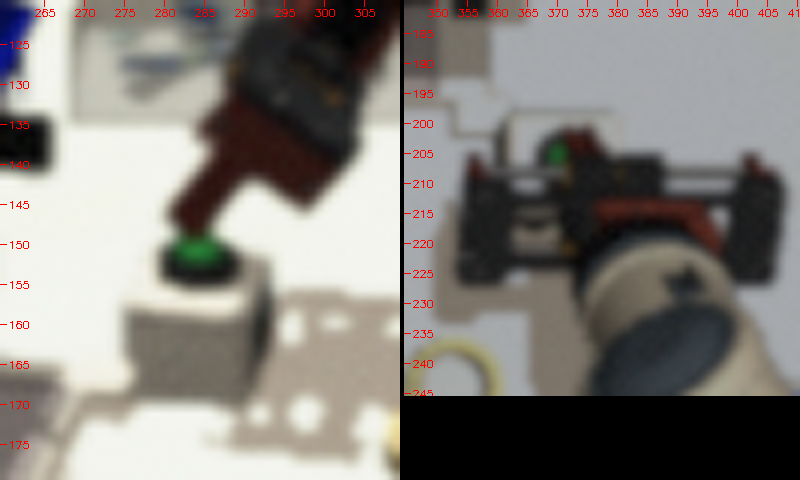

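The fingertips stand on the green button (side (284,150)) at 4 N. Press on.

move_arm(
  deltas=[
    {"gripper": -1,"offset": [0.17,0,0.25],"turn": 0},
    {"gripper": -1,"offset": [0.11,0,0.17],"turn": 0},
    {"gripper": -1,"offset": [0,0,0],"turn": 0},
    {"gripper": -1,"offset": [0,0,0],"turn": 0},
  ],
)

```text
time: 25.18
tcp_pos: [0.549, -0.3302, 0.0764]
tool_rot: [-0.003, 2.544, -0.008]
contact_force: [-8.0, 3.3, 13.4]
width: 0.009
grasp_force: 6.9
```

move_arm(
  deltas=[
    {"gripper": -1,"offset": [0.11,0,0.17],"turn": 0},
    {"gripper": -1,"offset": [0,0,0],"turn": 0},
    {"gripper": -1,"offset": [0,0,0],"turn": 0},
  ],
)

```text
time: 25.55
tcp_pos: [0.55, -0.3308, 0.0762]
tool_rot: [-0.003, 2.541, -0.01]
contact_force: [-5.1, 2.8, 16.3]
width: 0.006
grasp_force: 8.5
```

```bash
cat > g.py <<'E'
from h import *
s=get_image("side").astype(int)[135:165,270:300]
m=(s[...,1]>s[...,0]+35)&(s[...,1]>s[...,2]+20)
y,x=np.nonzero(m);print("green n",len(y),"rows",y.min()+135,y.max()+135,"mean",y.mean()+135,x.mean()+270, sense()['contact_force'],sense()['tcp_pos'])
# height-to-row scale at the button
print(proj('side',[[.540,-.330,.073],[.540,-.330,.067]]))
E
python3 g.py
```

```text
green n 14 rows 150 152 mean 151.21428571428572 283.7857142857143 [-6.9424837   3.73928808 16.82754971] [ 0.55000041 -0.33076097  0.07618548]
[[284.31446996 149.60494684]
 [284.29333553 151.01825297]]
```

move_arm(
  deltas=[
    {"gripper": -1,"offset": [0.11,0,0.17],"turn": 0},
    {"gripper": -1,"offset": [0,0,0],"turn": 0},
    {"gripper": -1,"offset": [0,0,0],"turn": 0},
  ],
)

```text
time: 25.98
tcp_pos: [0.551, -0.3313, 0.0761]
tool_rot: [-0.003, 2.538, -0.012]
contact_force: [-5.2, 2.8, 20.1]
width: 0.007
grasp_force: 10.2
```

```bash
python3 g.py
```

```text
green n 16 rows 150 152 mean 151.0625 284.0 [-4.72869864  3.64794665 19.96973613] [ 0.5510314  -0.33132659  0.07611203]
[[284.31446996 149.60494684]
 [284.29333553 151.01825297]]
```

move_arm(
  deltas=[
    {"gripper": -1,"offset": [-0.6,0,-0.8],"turn": 0},
    {"gripper": -1,"offset": [-1.7,0,-2.5],"turn": 0},
    {"gripper": -1,"offset": [0,0,-4],"turn": 0},
    {"gripper": -1,"offset": [0,0,-4],"turn": 0},
    {"gripper": -1,"offset": [0,0,0],"turn": 0},
    {"gripper": -1,"offset": [0,0,0],"turn": 0},
  ],
)

```text
time: 26.78
tcp_pos: [0.5038, -0.3289, 0.1739]
tool_rot: [-0.001, 2.549, -0.004]
contact_force: [-0.3, 0.3, -0.4]
width: 0.0
grasp_force: 0.0
```

```bash
python3 g.py
```

```text
green n 22 rows 148 151 mean 149.63636363636363 284.5 [ 0.61083403 -0.83499215 -0.70177877] [ 0.50386658 -0.32870425  0.17328204]
[[284.31446996 149.60494684]
 [284.29333553 151.01825297]]
```

The button's green moved down about 1.5 px (about 6 mm) onto a hard stop, and it sprang back after release. The hand is clear, so I hand in.

```bash
python3 -c "
from station import *
print(close_job())"
```

```text
the job is handed in; nothing more can be done
None
```

The green-board carrier hangs between the two neighbours, let go; the start button was pressed to its stop and sprang back, the hand is clear, and the job was handed in at about 27 s with no verdict shown. I viewed 11 pictures, one over the limit of 10.

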